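Free the press-and-hold mill and hold the grinding jar down in it

TASK

The mill runs only while a vessel is held down in its sprung ring, and just now the handled jug is parked in it. Lift the jug out and stand it gently upright on the table next to the mill, then take the small closed grinding jar, set it foot down into the ring and press it down as far as the ring goes. Finish still gripping or pressing on the jar with the ring fully down (do not let go, the mill is to keep running), and leave the other things on the table as they are.

Things in the scene. Friction and masses are not known exactly. Their poses are not given: they have to be found in the camera images.
- mill_ring (a joint): sprung ring of the mill, sliding straight down: 0 = up, 0.010 m = fully down on its stop. A spring pushes it up, 7 N at the top of its travel rising to 14 N at the bottom, so the weight of a vessel alone does not lower it; the jar's weight (2 to 4 N) helps the push.
- ring_seat (a point): centre of the black ring's seat, the flat ledge on which a vessel's foot rests; moves with the ring; z up. With the ring up the seat lies 92 mm above the table, the ring's rim 18 mm above the seat. The ring is 90 mm across outside; its bore is 72 mm, flaring to 76 mm at the mouth. A drive dog 18 mm across in the middle, up to 12 mm above the lowered seat, fits loosely inside the hollow foot.
- mill_foot (a point): centre of the underside of the mill, a fixed round aluminium housing on the table: 126 mm across at the bottom, 102 mm at its top deck, 74 mm high, with a black speed dial on its front and the sprung ring on top; z up.
- jug_center (a point): point on the axis of the open steel jug, half-way up (60 mm above its underside); z up, x away from the handle. The jug is 120 mm high, 92 mm across the rim, 0.2 to 0.4 kg, on a black ribbed foot 67 mm across and 22 mm high, hollow underneath (45 mm wide). It starts upright with its foot on the ring's seat, 18 mm deep in the ring.
- jug_handle (a point): middle of the flat top arm of the jug's black D-shaped handle, 68 mm out from the jug's axis, 103 mm above its underside. The arm runs level, straight out from the jug; it is 16 mm wide (pinch it across, from above), 14 mm high, free from 47 to 80 mm off the axis, its upper face 10 mm below the jug's rim. A grip bar leads down from its outer end to a lower arm 46 mm above the underside.
- jug: the same jug; origin at the centre of its underside
- jar_center (a point): point on the axis of the closed steel grinding jar, half-way up (50 mm above its underside); z up. 100 mm high, no handle, 0.2 to 0.4 kg: a black ribbed foot 67 mm across and 24 mm high, chamfered 2 mm below, hollow underneath (45 mm wide, 18 mm deep), then a plain cylinder 56 mm across from 30 to 88 mm with a rounded closed top. Stands foot down on the table left of the mill.
- jar_foot (a point): centre of the jar's underside, on its axis; it comes to lie on point ring_seat when the jar is seated
- jar: the same jar; origin at the centre of its underside
- dial_timer: bystander: round cream kitchen timer, 64 mm across, 44 mm high; origin at the centre of its underside
- jar_lid: bystander: black metal twist-off lid lying inside up, 71 mm across, 15 mm high; origin at the centre of its underside
- probe_thermometer: bystander: probe thermometer, 209 mm long, 25 mm wide, 18 mm high, lying on the table to the right of the mill; origin at the middle of its underside, x along its length
- jam_jar: bystander: glass jar with a spreader in it, 76 mm across, 157 mm high, standing behind the mill to the right; origin at the centre of its underside
- nozzle_2: bystander: slim conical steel piping nozzle, 29 mm across, 50 mm high, standing behind the mill; origin at the centre of its underside
There are look-alikes about, which are no part of the job. Leave any blue or green look-alike of the part that bears mill_ring alone.

How it is judged:
On the way:
1. the jug stands upright on the table beside the mill, released and at rest (height (world z) of jug_center between 0.05 and 0.085 m and angle between jug_center's own z axis and vertical below 0.12 rad and horizontal distance between jug_center and ring_seat between 0.115 and 0.38 m and contact force between jug and the arm below 0.3 N and contact force between jug and the fingers below 0.3 N and linear speed of jug below 0.03 m/s), for 0.3 s.
At the end, for the whole second after the job is handed in: The robot holds the ring at least 8 mm down through the jar (over 2 N on it); the jar is on the seat within 3 mm in height and 6 mm sideways, upright within 0.08 rad, still; the jug stands upright on the table (0.12 rad), 115 to 380 mm from the ring, at rest and untouched (all of step 1 and value of joint mill_ring above 0.008 m and horizontal distance between jar_foot and ring_seat below 0.006 m and z of jar_foot in the frame of ring_seat between -0.004 and 0.003 m and angle between jar_center's own z axis and vertical below 0.08 rad and (contact force between jar and the fingers above 2 N or contact force between jar and the arm above 2 N) and linear speed of jar below 0.02 m/s); the arm keeps its last pose, push and grip.
It fails at once if the jug or the jar is tipped over (more than 0.6 rad) (angle between any of jug_center, jar_center's own z axis and vertical above 0.6 rad).
It fails at once if the jug is dropped on the table (faster than 0.6 m/s within 40 mm of it) (height (world z) of jug_center below 0.1 m and linear speed of jug above 0.6 m/s).
It fails at once if the jar is dropped into the ring (faster than 0.6 m/s within 40 mm of the seat) (distance between jar_foot and ring_seat below 0.04 m and linear speed of jar above 0.6 m/s).
It fails at once if a bystander is shifted more than 30 mm (distance of any of dial_timer, jar_lid, probe_thermometer, jam_jar, nozzle_2 from where it was at the start of the episode above 0.03 m).
It also fails if it takes over 64 s, if anything falls off the work surface, if the arm or the gripper's body presses on something with over 40 N, if the wrist force passes 120 N, or if a joint passes its speed limit or range.

ROBOT

A 6-joint arm with a two-finger parallel gripper is mounted at the origin on a cart in front of the work surface, level with it; the furniture and walls round the work are solid. World frame = base frame: x ahead of the robot, y to its left, z up, the work surface at z = 0. Lengths are in m, angles in rad, forces in N, time in s.
With the tool pointing down it reaches from about 0.375 to 0.9 m from the base axis. Payload 3.1 kg.
Tool frame: the origin (TCP) lies midway between the tips of the shut fingers; the grasp point (between the pads) lies 19 mm behind it; z points along the fingers, y is the direction in which the jaws open and shut (so a half turn about z gives the same grasp; the last joint's range is limited). The gripper opens to 85 mm and grips with 20 to 120 N. Pads are 22 mm wide; open, the fingers measure 114 mm over their backs; the gripper's body (76 mm by 85 mm) begins 54 mm behind the grasp point. The pads swing forward as they close: fully open they stand 13 mm farther back than shut.
Start: joints at [-1.47, 0.527, 1.433, -0, 1.181, -0.178], TCP at [0.172, -0.601, 0.231] pointing down, gripper open.
Joint ranges: [-3.08, 3.08], [-0.75, 2.2], [0.22, 2.44], [-1.43, 4.57], [0, 2.65], [-2.85, 2.85]. Speed limits (rad/s): [2.79, 2.79, 3.14, 3.14, 3.14, 3.14].

INTERFACE

Orientations are given as a unit quaternion [x, y, z, w].
In Python, from station import manip gives the robot as it stands.
- The arm moves only by the tool servo_tool, never from a script. Its argument "motion" is a list of rows, each a list of 7 numbers: the shift along the tool's x, y, z in mm, then the turn, a rotation vector about the tool's x, y, z in rad, then the opening, from -1 (shut) to 1 (fully open), so that 0 is half open. In form: [[x, y, z, rx, ry, rz, hand], ...]. A call has 1 to 12 rows; each row shifts and turns the pose as measured when the row begins, along the tool's axes as they then stand; what a row does not reach is not made up. A row lasts 1/12 s, in which the tool goes at most 41.7 mm and 7.16 degrees, less where a joint would pass 70% of its speed; a pose out of reach is approached as far as the arm can. A call with a gripper value outside its range is refused whole. The fingers move at their own pace and stop on an object; "grip_force" is the grip in N (left out, the last holds). Time passes only in rows, so rows that do not move let the fingers close. It gives the time, the measured TCP pose, the force and the opening at its end, in the units of the state.
- manip.sense(): the state, without advancing time (a new reading comes with each control period).
- manip.snapshot(name): name is "side" or "top"; returns a dict with "frame" (420x560x3 uint8, red, green, blue), "mtx" (3x3 intrinsics, pixels), "dist_coeffs" ([k1, k2, p1, p2, k3] as OpenCV has them; the pictures are not rectified), "world_from_camera" (4x4, takes a point from camera to world coordinates). Camera axes: x right, y up, looking along -z (the intrinsics and any distortion apply to the point x, -y, -z); pixel columns grow to the right and rows downward; lengths in m; the calibration is good to about 2 mm. A picture is of the moment at which its call begins. There is no depth.
- manip.sign_off(): hands the job in, once; it reports no verdict.
The state is a dict: "t": time; "q": joint angles; "qd": joint speeds; "tau": joint torques, N m; "tcp_pos": TCP position; "tool_rot": TCP orientation; "force": force on the tool from outside, world axes, zero at the start; "ft_torque": the same for the moment, N m; "finger_gap": opening from 0.0 (shut) to 1.0 (fully open).
Only numpy, scipy, OpenCV 4.12 (cv2) and the standard library are available. Lean on these libraries where they do the work, as an engineer would, in place of code of your own. Each camera call takes 0.05 s, during which the arm holds its last target.

## Working session

There is one attempt and no reset: what is moved stays moved. The work goes in short steps, Python scripts to look and compute and a tool call to move; the robot and the scene stay as the last step left them, time stands still between calls to the robot, and variables do not carry over. Pictures are saved under pics/ and viewed, and the job is handed in when it is done.

Besides the shell and the picture viewer there is one more tool, called after "Request:" by a JSON object that holds its "op" and its "data". servo_tool: Moves the arm, as the interface text tells. Its arguments: {"type":"object","properties":{"motion":{"type":"array"},"grip_force":{"type":"number"}},"required":["motion"]}

```bash
mkdir -p pics
cat > h.py <<'E'
import numpy as np,cv2
from station import manip
def snap(n,f):
    s=manip.snapshot(n); cv2.imwrite(f,s["frame"][:,:,::-1]); np.savez(f.replace('.png','.npz'),**{k:np.array(v) for k,v in s.items()}); return s
def ray(s,u,v):
    p=cv2.undistortPoints(np.array([[[u,v]]],float),s["mtx"],s["dist_coeffs"])[0,0]
    T=s["world_from_camera"]; d=T[:3,:3]@np.array([p[0],-p[1],-1]); return T[:3,3],d/np.linalg.norm(d)
def onz(s,u,v,z):
    o,d=ray(s,u,v); return o+d*(z-o[2])/d[2]
def proj(s,P):
    T=np.linalg.inv(s["world_from_camera"]); c=T[:3,:3]@np.array(P,float)+T[:3,3]
    r,_=cv2.projectPoints(np.array([[c[0],-c[1],-c[2]]]),np.zeros(3),np.zeros(3),s["mtx"],s["dist_coeffs"]); return r[0,0]
def load(f): return dict(np.load(f))
E
python3 - <<'E'
from h import *
for n in("side","top"):
    s=snap(n,f"pics/{n}0.png"); print(n,s["world_from_camera"].round(3).tolist(),s["mtx"].tolist(),s["dist_coeffs"])
print(manip.sense())
E
```

```text
side [[0.927, 0.131, -0.352, 0.021], [-0.375, 0.34, -0.862, -1.314], [0.007, 0.931, 0.365, 0.714], [0.0, 0.0, 0.0, 1.0]] [[543.2527162583167, 0.0, 279.1885330899788], [0.0, 543.2527162583167, 218.45438776435822], [0.0, 0.0, 1.0]] [0.0212253 0.        0.        0.        0.       ]
top [[0.008, 0.988, -0.156, 0.383], [-1.0, 0.006, -0.016, 0.04], [-0.015, 0.157, 0.988, 1.423], [0.0, 0.0, 0.0, 1.0]] [[408.73168934852015, 0.0, 283.9824290780836], [0.0, 408.73168934852015, 207.17389909928116], [0.0, 0.0, 1.0]] [-0.01333313  0.          0.          0.          0.        ]
{'t': 0.1, 'q': array([-1.47046338e+00,  5.28394874e-01,  1.43378230e+00, -1.20285521e-05,
        1.18140114e+00, -1.78515818e-01]), 'qd': array([ 0.00145128, -0.00235738, -0.00323648, -0.0009203 ,  0.00060286,
        0.00029737]), 'tau': array([-4.56918688e-04, -4.43306673e+01, -1.78585625e+01, -1.52722600e-04,
        3.89353590e-03,  1.16652629e-05]), 'tcp_pos': array([ 0.17198022, -0.60019759,  0.23041557]), 'tool_rot': array([ 9.90295350e-01,  1.38975303e-01,  3.32437514e-05, -9.92289011e-04]), 'force': array([-0.40460185,  0.75487385, -0.1125026 ]), 'ft_torque': array([-8.94404643e-05,  2.11821585e-02,  1.20397094e-02]), 'finger_gap': 1.0001556469276605}
```

View pics/side0.png

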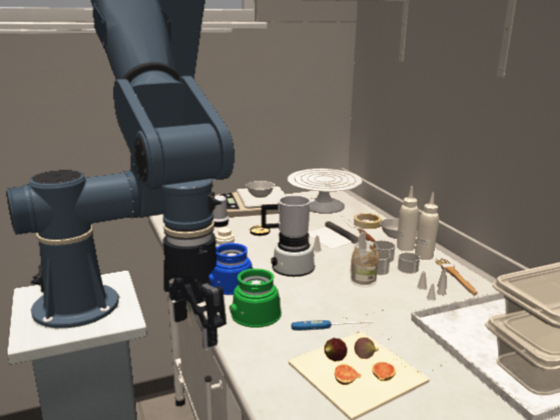

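View pics/top0.png

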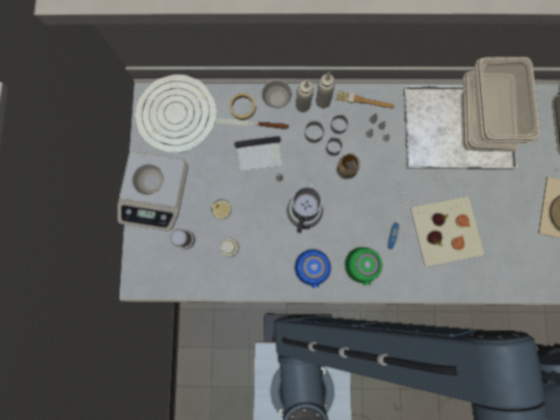

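Run:
```python
import cv2
a=cv2.imread('pics/side0.png');cv2.imwrite('pics/sidec.png',cv2.resize(a[165:305,190:350],(800,700)[:2],interpolation=3)[:600])
a=cv2.imread('pics/top0.png');cv2.imwrite('pics/topc.png',cv2.resize(a[150:300,160:360],(800,600),interpolation=3))
```

```text
(no output)
```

View pics/sidec.png

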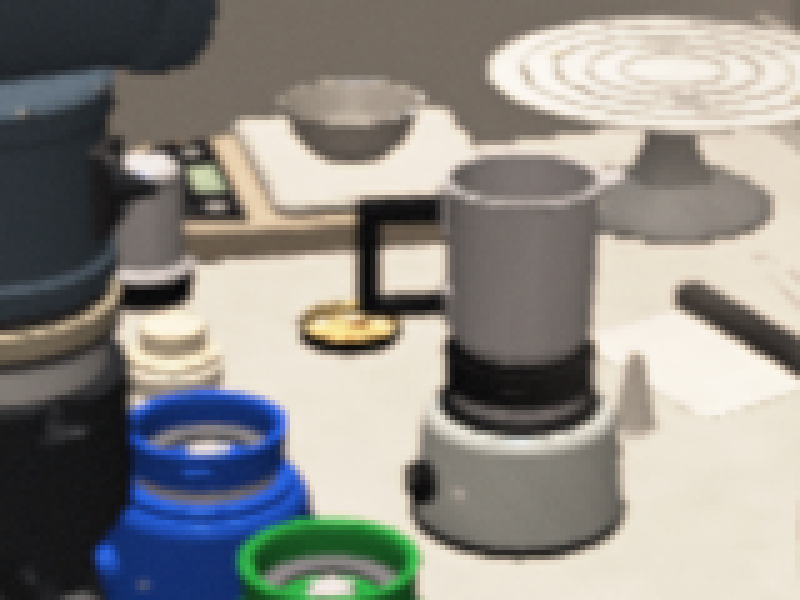

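View pics/topc.png

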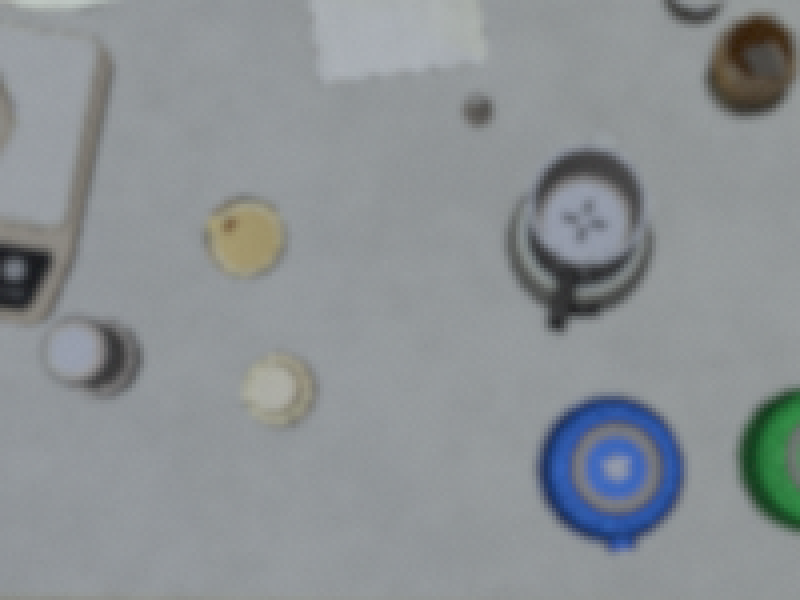

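```bash
cat >> h.py <<'E'
def circ(s,img,c,z,r,x0,y0,k,col):
    pts=[]
    for t in np.linspace(0,2*np.pi,60):
        p=proj(s,[c[0]+r*np.cos(t),c[1]+r*np.sin(t),z]); pts.append(((p+0.5-[x0,y0])*k-0.5))
    cv2.polylines(img,[np.int32(np.round(np.array(pts)*8))],True,col,1,cv2.LINE_AA,3)
def crop(s,x0,y0,w,h,k): return cv2.resize(np.ascontiguousarray(s["frame"][y0:y0+h,x0:x0+w,::-1]),(w*k,h*k),interpolation=cv2.INTER_CUBIC)
E
python3 - <<'E'
from h import *
s=load('pics/top0.npz')
print(onz(s,160+590/4,150+212/4,.212), onz(s,160+580/4,150+242/4,.074),onz(s,160+75/4,150+350/4,.1),onz(s,160+557/4,150+318/4,.195))
cv2.imwrite('pics/a.png',crop(s,280,180,60,60,10)); cv2.imwrite('pics/b.png',crop(s,160,215,60,50,10))
E
```

```text
[ 0.58817852 -0.01076127  0.212     ] [ 0.58612784 -0.00816746  0.074     ] [0.49096681 0.40333453 0.1       ] [0.50991546 0.01345106 0.195     ]
```

View pics/a.png

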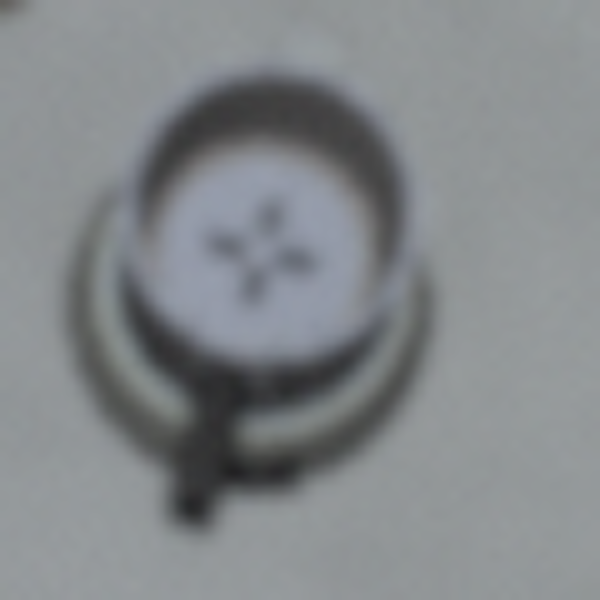

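View pics/b.png

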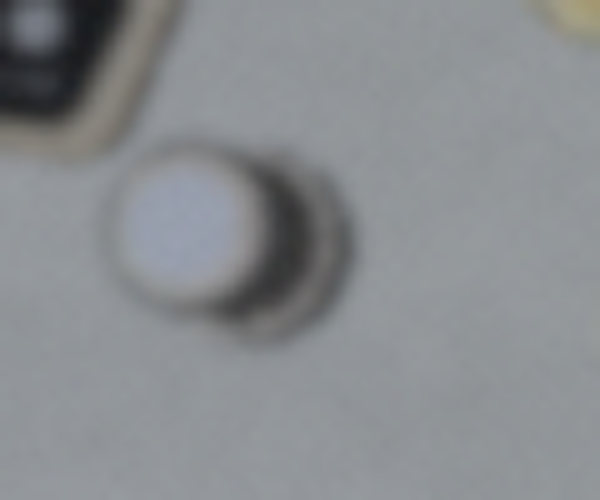

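```bash
cat > ov.py <<'E'
from h import *
import sys
def ov(mill,jug,hd,jar,tag):
    s=load('pics/top0.npz'); k=8
    a=crop(s,280,180,50,55,k); R=(0,0,255);G=(0,255,0);B=(255,0,0);Y=(0,255,255)
    def jugdraw(s,im,x0,y0,k):
        circ(s,im,mill,.0,.063,x0,y0,k,G);circ(s,im,mill,.074,.051,x0,y0,k,G)
        circ(s,im,mill,.11,.045,x0,y0,k,B)
        circ(s,im,jug,.212,.046,x0,y0,k,R)
        h=np.array([np.cos(hd),np.sin(hd)]);n=np.array([-h[1],h[0]])
        q=[np.r_[np.array(jug)+h*d+n*w,.202] for d,w in((.047,.008),(.088,.008),(.088,-.008),(.047,-.008))]
        pts=np.array([(proj(s,p)+.5-[x0,y0])*k-.5 for p in q]); cv2.polylines(im,[np.int32(pts*8)],True,Y,1,cv2.LINE_AA,3)
    def jard(s,im,x0,y0,k):
        circ(s,im,jar,0.002,.0335,x0,y0,k,G);circ(s,im,jar,.024,.0335,x0,y0,k,B);circ(s,im,jar,.088,.028,x0,y0,k,R)
    jugdraw(s,a,280,180,k); b=crop(s,160,220,45,40,k); jard(s,b,160,220,k)
    out=np.zeros((440,770,3),np.uint8); out[:440,:400]=a; out[:320,405:765]=b; cv2.imwrite(f'pics/ov{tag}t.png',out)
    s=load('pics/side0.npz'); k=5
    c=crop(s,255,190,70,90,k); jugdraw(s,c,255,190,k); d=crop(s,205,190,40,60,k); jard(s,d,205,190,k)
    out=np.zeros((450,560,3),np.uint8); out[:,:350]=c; out[:300,355:555]=d; cv2.imwrite(f'pics/ov{tag}s.png',out)
E
python3 -c "
from ov import *
ov((.586,-.009),(.588,-.008),2.93,(.486,.395),'1')"
```

```text
(no output)
```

View pics/ov1t.png

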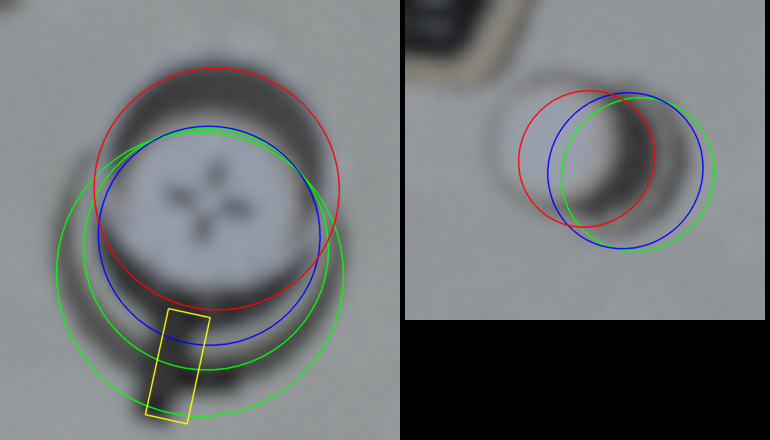

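View pics/ov1s.png

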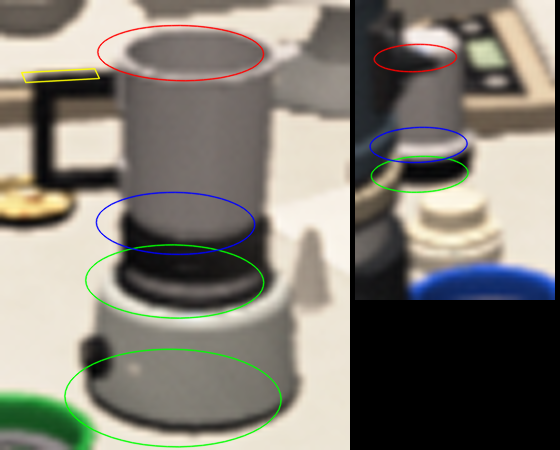

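```bash
python3 -c "
from ov import *
ov((.595,-.0095),(.593,-.008),2.83,(.489,.4035),'2')"
```

```text
(no output)
```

View pics/ov2t.png

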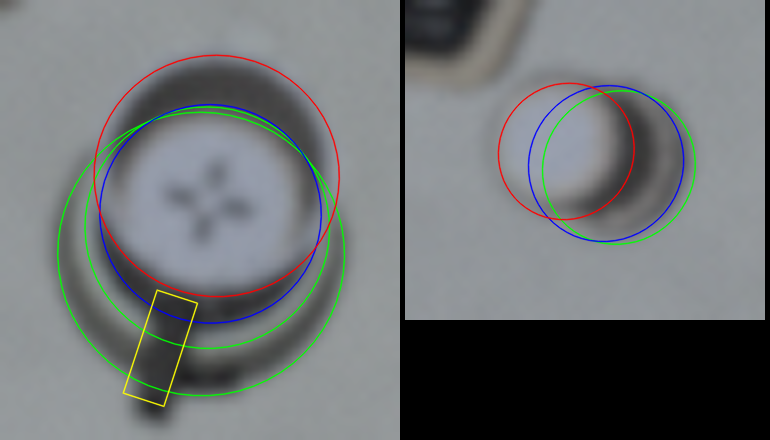

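View pics/ov2s.png

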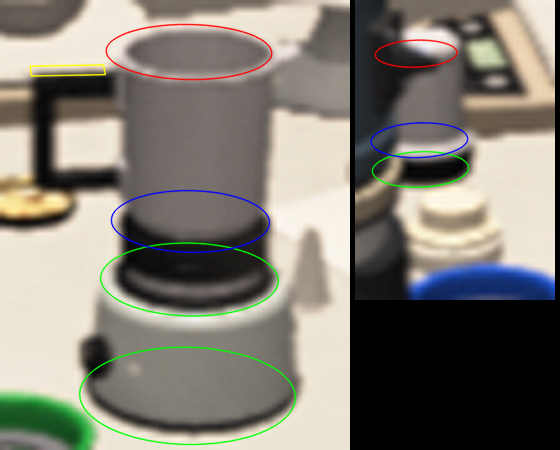

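```bash
cat >> h.py <<'E'
from scipy.spatial.transform import Rotation as Ro
def to(p,ang=None):
    """tool-frame delta (mm) to world target p, and rz to get tool-x heading ang"""
    st=manip.sense(); R=Ro.from_quat(st["tool_rot"]); d=R.inv().apply(np.array(p)-st["tcp_pos"])*1000
    x=R.as_matrix()[:,0]; cur=np.arctan2(x[1],x[0]); print("t",round(st["t"],2),"tcp",st["tcp_pos"].round(4),"d_tool",d.round(1),"head",cur.round(3),"tilt",R.as_matrix()[:,2].round(4),"F",st["force"].round(1),"gap",round(st["finger_gap"],3))
    if ang is not None:
        print("rz for",ang,":",round(-((ang-cur+np.pi/2)%np.pi-np.pi/2),3))
E
python3 - <<'E'
from h import *
s=load('pics/top0.npz')
for n,u,v,z in(("lid",221.3,209.3,.015),("timer",229.5,247,.044),("blue",313,267,.11),("green",364,265,.11),("therm a",390,246,.01),("therm b",405,195,.01),("jam",347.5,164,.157),("nozzle",279,177,.05)): print(n,onz(s,u,v,z).round(3))
to((.528,.0064,.30),-.22)
E
```

```text
lid [0.598 0.282 0.015]
timer [0.465 0.245 0.044]
blue [ 0.399 -0.032  0.11 ]
green [ 0.407 -0.194  0.11 ]
therm a [ 0.474 -0.303  0.01 ]
therm b [ 0.653 -0.361  0.01 ]
jam [ 0.724 -0.14   0.157]
nozzle [0.706 0.08  0.05 ]
t 0.1 tcp [ 0.172  -0.6002  0.2304] d_tool [ 509.3 -485.3  -68.5] head 0.279 tilt [-2.e-04  2.e-03 -1.e+00] F [-0.4  0.8 -0.1] gap 1.0
rz for -0.22 : 0.499
```

Request:
{"op": "servo_tool", "data": {"motion": [[10,-10,-6,0,0,0,1],[22,-20,-6,0,0,0,1],[25,-24,-6,0,0,0,1],[25,-24,-6,0,0,0,1],[25,-24,-6,0,0,0,1],[25,-24,-6,0,0,0,1],[25,-24,-6,0,0,0,1],[25,-24,-6,0,0,0,1],[25,-24,-6,0,0,0,1],[25,-24,-6,0,0,0,1],[25,-24,-6,0,0,0,1],[25,-24,0,0,0,0,1]], "grip_force": 100}}

```text
t: 1.1
tcp_pos: [0.3738, -0.2422, 0.2996]
tool_rot: [0.991, 0.133, 0.001, -0.005]
force: [1.2, -0.2, 0.4]
finger_gap: 1.002
```

```bash
python3 -c "
from h import *
to((.528,.0064,.30),-.22)"
```

```text
t 1.1 tcp [ 0.3738 -0.2422  0.2996] d_tool [ 214.4 -199.1    2.2] head 0.267 tilt [ 2.000e-04  1.020e-02 -9.999e-01] F [ 1.2 -0.2  0.4] gap 1.002
rz for -0.22 : 0.487
```

Request:
{"op": "servo_tool", "data": {"motion": [[29,-27,0,0,0,0,1],[29,-27,0,0,0,0,1],[29,-27,0,0,0,0,1],[29,-27,0,0,0,0,1],[29,-27,0,0,0,0,1],[27,-25,0,0,0,0,1],[20,-18,0,0,0,0,1],[10,-9,0,0,0,0,1],[0,0,0,0,0,0.12,1],[0,0,0,0,0,0.12,1],[0,0,0,0,0,0.12,1],[0,0,0,0,0,0.11,1]]}}

```text
t: 2.1
tcp_pos: [0.5153, 0.0245, 0.3054]
tool_rot: [0.995, -0.102, -0.002, -0.008]
force: [0.8, 0.2, 0.0]
finger_gap: 1.0
```

```bash
python3 -c "
from h import *
snap('top','pics/top1.png');snap('side','pics/side1.png')
to((.528,.0064,.24),-.22)"
```

```text
t 2.2 tcp [0.5153 0.0242 0.3055] d_tool [16.3 16.  65.1] head -0.199 tilt [-0.0013  0.0166 -0.9999] F [-0.2  0.7 -0.2] gap 1.001
rz for -0.22 : 0.021
```

View pics/top1.png

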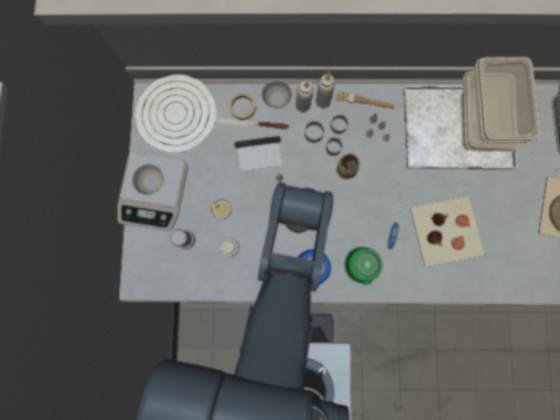

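View pics/side1.png

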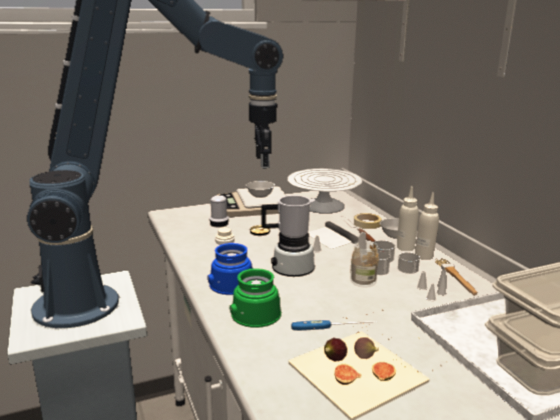

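```bash
cat >> h.py <<'E'
_to=to
def to(p,ang=None):
    _to(p,ang); R=Ro.from_quat(manip.sense()["tool_rot"]); z=R.inv().apply([0,0,-1]); print("level rx,ry:",round(-z[1],4),round(z[0],4))
E
python3 - <<'E'
from h import *
s=load('pics/side1.npz'); st=manip.sense(); print(proj(s,st["tcp_pos"]))
k=5
im=crop(s,200,150,120,130,k)[:,:]
p=(proj(s,st["tcp_pos"])+.5-[200,150])*k; cv2.circle(im,tuple(np.int32(p)),3,(0,0,255),-1)
circ(s,im,(.489,.4035),.002,.0335,200,150,k,(0,255,0));circ(s,im,(.489,.4035),.088,.028,200,150,k,(0,0,255))
cv2.imwrite('pics/c.png',im[:600])
to((.528,.0064,.24),-.22)
E
```

```text
[261.86392432 167.01155872]
t 2.2 tcp [0.5153 0.0242 0.3055] d_tool [16.3 16.  65.1] head -0.199 tilt [-0.0013  0.0166 -0.9999] F [-0.2  0.7 -0.2] gap 1.001
rz for -0.22 : 0.021
level rx,ry: -0.016 0.0045
```

View pics/c.png

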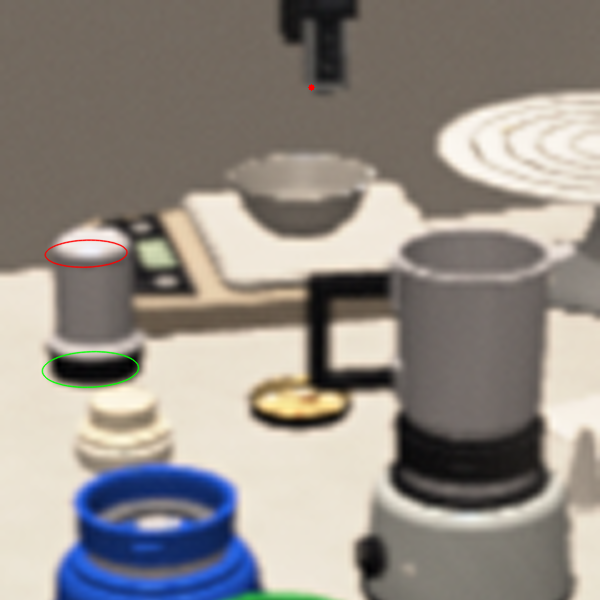

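Request:
{"op": "servo_tool", "data": {"motion": [[6,6,15,-0.016,0.004,0.02,1],[6,6,18,0,0,0,1],[4,4,18,0,0,0,1],[0,0,10,0,0,0,1],[0,0,4,0,0,0,1],[0,0,0,0,0,0,1]]}}

```text
t: 2.7
tcp_pos: [0.5258, 0.007, 0.2403]
tool_rot: [0.995, -0.1, 0.001, 0.0]
force: [0.5, 0.9, 0.5]
finger_gap: 0.999
```

Run:
```python
from h import *
to((.528,.0064,.176),-.22)
s=snap('side','pics/side2.png'); cv2.imwrite('pics/side2c.png',crop(s,230,140,110,100,6))
s=snap('top','pics/top2.png'); cv2.imwrite('pics/top2c.png',crop(s,250,170,90,80,7))
```

```text
t 2.7 tcp [0.5258 0.007  0.2403] d_tool [ 2.1  0.1 64.3] head -0.2 tilt [ 2.1e-03 -5.0e-04 -1.0e+00] F [0.5 0.9 0.5] gap 0.999
rz for -0.22 : 0.02
level rx,ry: 0.0001 -0.0021
```

View pics/side2c.png

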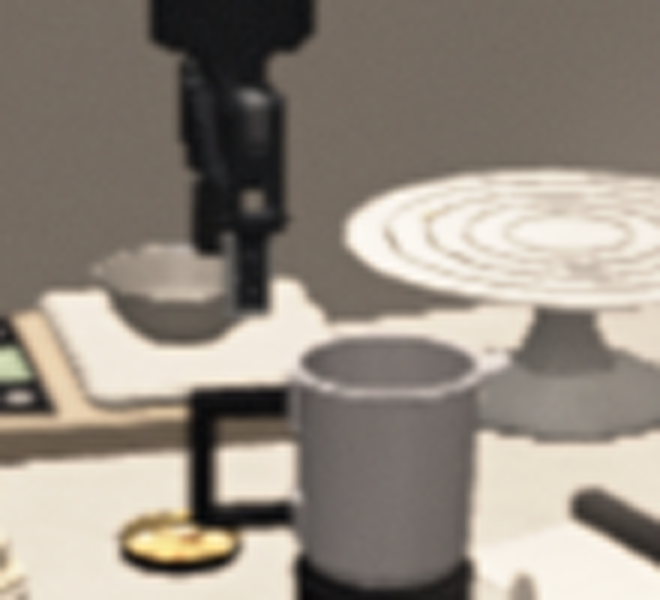

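View pics/top2c.png

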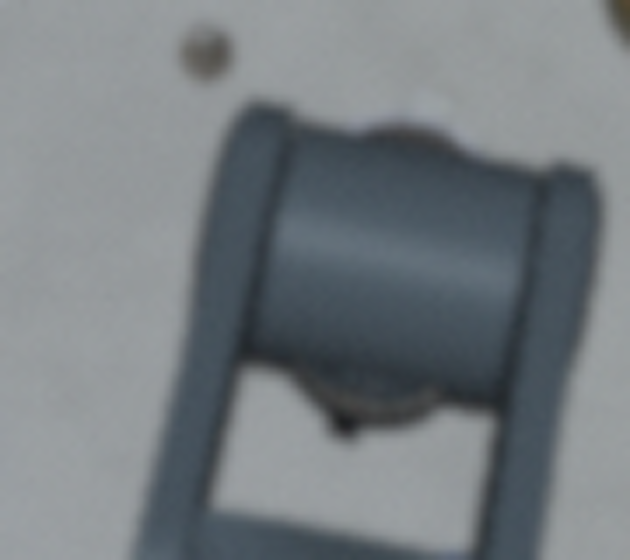

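Request:
{"op": "servo_tool", "data": {"motion": [[2,0,15,0,0,0.02,1],[0,0,16,0,0,0,1],[0,0,14,0,0,0,1],[0,0,12,0,0,0,1],[0,0,6,0,0,0,1],[0,0,2,0,0,0,1],[0,0,0,0,0,0,0]]}}

```text
t: 3.38
tcp_pos: [0.5344, 0.0065, 0.182]
tool_rot: [0.994, -0.107, 0.011, 0.001]
force: [0.1, 0.2, 0.2]
finger_gap: 0.883
```

Run:
```python
from h import *
to((.528,.0064,.176),-.22)
s=snap('side','pics/side3.png'); cv2.imwrite('pics/side3c.png',crop(s,230,140,110,100,6))
```

```text
t 3.38 tcp [0.5344 0.0065 0.182 ] d_tool [-6.4  1.5  5.8] head -0.215 tilt [ 0.0212 -0.004  -0.9998] F [0.1 0.2 0.2] gap 0.883
rz for -0.22 : 0.005
level rx,ry: -0.0006 -0.0216
```

View pics/side3c.png

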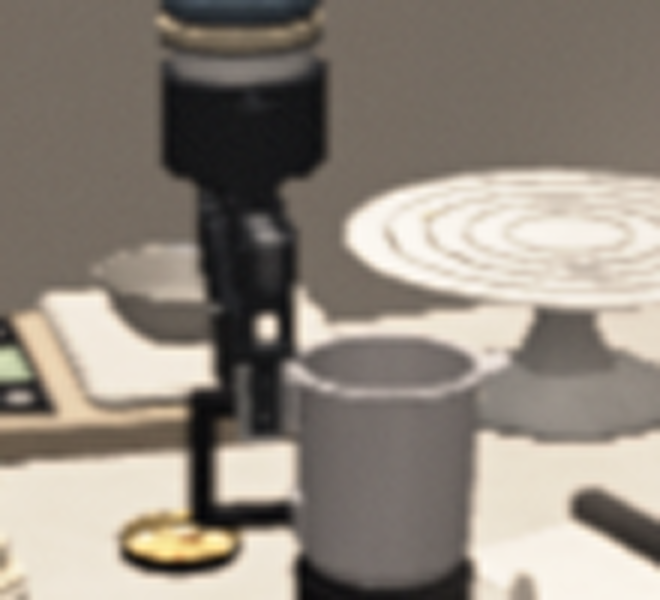

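Request:
{"op": "servo_tool", "data": {"motion": [[-6,1,4,0,-0.022,0,0.7],[0,0,0,0,0,0,0.7]]}}

```text
t: 3.6
tcp_pos: [0.5291, 0.0067, 0.1795]
tool_rot: [0.994, -0.107, 0.001, -0.0]
force: [-0.3, 0.2, -0.0]
finger_gap: 0.847
```

Run:
```python
from h import *
to((.528,.0064,.176),-.22)
```

```text
t 3.6 tcp [0.5291 0.0067 0.1795] d_tool [-1.   0.5  3.5] head -0.214 tilt [ 1.6e-03  4.0e-04 -1.0e+00] F [-0.3  0.2 -0. ] gap 0.847
rz for -0.22 : 0.006
level rx,ry: -0.0007 -0.0015
```

Good; lower a little more and close.

Request:
{"op": "servo_tool", "data": {"motion": [[-1,0,3,0,-0.001,0,0.5],[0,0,0,0,0,0,0],[0,0,0,0,0,0,-0.5],[0,0,0,0,0,0,-0.8],[0,0,0,0,0,0,-1],[0,0,0,0,0,0,-1],[0,0,0,0,0,0,-1],[0,0,0,0,0,0,-1]], "grip_force": 100}}

```text
t: 4.27
tcp_pos: [0.5289, 0.0069, 0.1778]
tool_rot: [0.994, -0.107, 0.002, -0.0]
force: [0.3, 0.7, -0.4]
finger_gap: 0.167
```

Run:
```python
from h import *
to((.528,.0064,.176),-.22)
s=snap('side','pics/side4.png'); cv2.imwrite('pics/side4c.png',crop(s,230,160,110,100,6))
```

```text
t 4.27 tcp [0.5289 0.0069 0.1778] d_tool [-0.8  0.7  1.8] head -0.214 tilt [ 3.5e-03  3.0e-04 -1.0e+00] F [ 0.3  0.7 -0.4] gap 0.167
rz for -0.22 : 0.006
level rx,ry: -0.001 -0.0033
```

View pics/side4c.png

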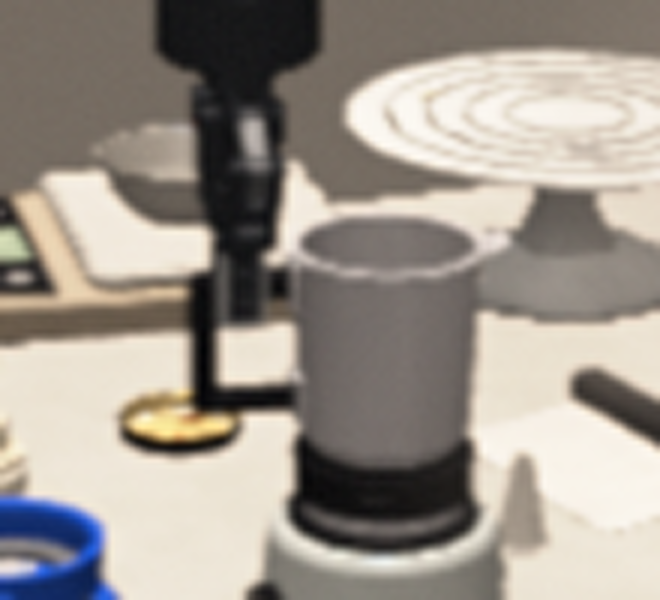

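Request:
{"op": "servo_tool", "data": {"motion": [[0,0,0,0,0,0,-1],[0,0,0,0,0,0,-1],[0,0,0,0,0,0,-1],[0,0,0,0,0,0,-1]], "grip_force": 110}}

```text
t: 4.65
tcp_pos: [0.529, 0.0069, 0.1778]
tool_rot: [0.994, -0.107, 0.002, -0.0]
force: [0.2, 0.3, 1.2]
finger_gap: 0.164
```

Request:
{"op": "servo_tool", "data": {"motion": [[0,0,-4,0,0,0,-1],[0,0,-6,0,0,0,-1],[0,0,-6,0,0,0,-1],[0,0,-6,0,0,0,-1],[0,0,-6,0,0,0,-1],[0,0,-6,0,0,0,-1],[0,0,-6,0,0,0,-1],[0,0,-6,0,0,0,-1]]}}

```text
t: 5.32
tcp_pos: [0.5258, 0.0073, 0.2257]
tool_rot: [0.994, -0.107, -0.003, -0.001]
force: [0.5, -0.2, -2.4]
finger_gap: 0.161
```

Run:
```python
from h import *
to((.528,.0064,.24),-.22)
s=snap('side','pics/side5.png'); cv2.imwrite('pics/side5c.png',crop(s,230,150,110,100,6))
```

```text
t 5.32 tcp [0.5258 0.0073 0.2257] d_tool [  2.3   0.4 -14.3] head -0.214 tilt [-0.0053  0.0017 -1.    ] F [ 0.5 -0.2 -2.4] gap 0.161
rz for -0.22 : 0.006
level rx,ry: -0.0006 0.0056
```

View pics/side5c.png

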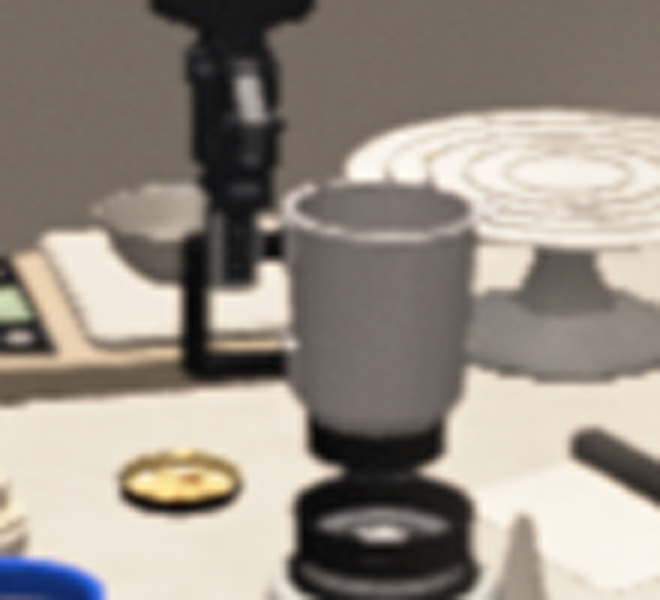

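Run:
```python
from h import *
to((.518,-.178,.24),-.214)
```

```text
t 5.37 tcp [0.5267 0.0071 0.227 ] d_tool [ 30.8 182.7 -13.2] head -0.214 tilt [-0.0025  0.0012 -1.    ] F [-0.1  0.6 -0.6] gap 0.164
rz for -0.214 : -0.0
level rx,ry: -0.0006 0.0027
```

Request:
{"op": "servo_tool", "data": {"motion": [[1,6,-6,0,0.003,0,-1],[2,14,-5,0,0,0,-1],[3,18,-2,0,0,0,-1],[3,20,0,0,0,0,-1],[3,20,0,0,0,0,-1],[3,20,0,0,0,0,-1],[3,20,0,0,0,0,-1],[3,20,0,0,0,0,-1],[3,20,0,0,0,0,-1],[3,15,0,0,0,0,-1],[2,8,0,0,0,0,-1],[0,0,0,0,0,0,-1]]}}

```text
t: 6.37
tcp_pos: [0.5154, -0.1882, 0.2456]
tool_rot: [0.994, -0.105, 0.002, 0.002]
force: [0.4, 0.7, -2.7]
finger_gap: 0.161
```

Run:
```python
from h import *
to((.518,-.178,.12),-.214)
s=snap('side','pics/side6.png'); cv2.imwrite('pics/side6c.png',crop(s,200,140,160,150,4))
s=snap('top','pics/top6.png'); cv2.imwrite('pics/top6c.png',crop(s,270,150,150,120,5))
```

```text
t 6.37 tcp [ 0.5154 -0.1882  0.2456] d_tool [ -0.3 -10.9 125.6] head -0.211 tilt [ 0.0042 -0.0044 -1.    ] F [ 0.4  0.7 -2.7] gap 0.161
rz for -0.214 : 0.003
level rx,ry: 0.0035 -0.005
```

View pics/side6c.png

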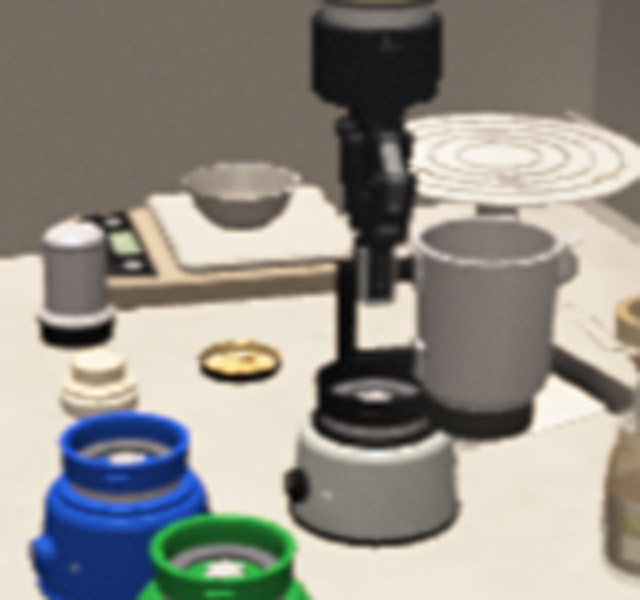

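View pics/top6c.png

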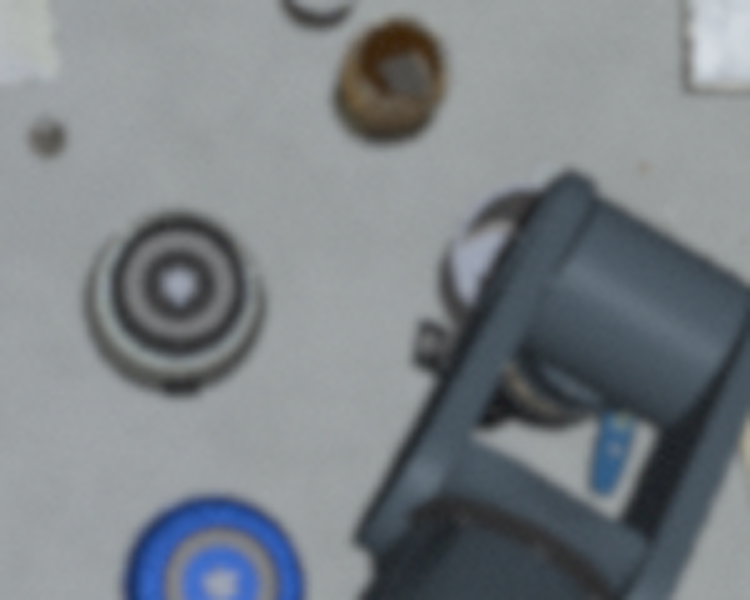

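Request:
{"op": "servo_tool", "data": {"motion": [[0,-2,8,0.003,-0.005,0,-1],[0,-2,16,0,0,0,-1],[0,-2,20,0,0,0,-1],[0,0,20,0,0,0,-1],[0,0,20,0,0,0,-1],[0,0,20,0,0,0,-1],[0,0,14,0,0,0,-1],[0,0,10,0,0,0,-1],[0,0,4,0,0,0,-1],[0,0,0,0,0,0,-1]]}}

```text
t: 7.3
tcp_pos: [0.517, -0.1665, 0.1061]
tool_rot: [0.995, -0.098, -0.002, -0.003]
force: [-0.2, 0.1, -3.1]
finger_gap: 0.164
```

Run:
```python
from h import *
to((.518,-.182,.086),-.214)
```

```text
t 7.3 tcp [ 0.517  -0.1665  0.1061] d_tool [ 4.1 15.1 20. ] head -0.196 tilt [-0.0028  0.007  -1.    ] F [-0.2  0.1 -3.1] gap 0.164
rz for -0.214 : 0.018
level rx,ry: -0.0063 0.0041
```

Request:
{"op": "servo_tool", "data": {"motion": [[0,5,5,-0.006,0.004,0.01,-1],[0,5,5,0,0,0,-1],[0,0,4,0,0,0,-1],[0,0,2,0,0,0,-1],[0,0,1,0,0,0,-1],[0,0,0,0,0,0,-1]]}}

```text
t: 7.8
tcp_pos: [0.5171, -0.1781, 0.0902]
tool_rot: [0.995, -0.103, 0.003, 0.001]
force: [0.2, -0.0, -3.7]
finger_gap: 0.159
```

Run:
```python
from h import *
to((.518,-.182,.086),-.214)
```

```text
t 7.8 tcp [ 0.5171 -0.1781  0.0902] d_tool [1.7 3.6 4.2] head -0.207 tilt [ 0.0057 -0.0035 -1.    ] F [ 0.2 -0.  -3.7] gap 0.159
rz for -0.214 : 0.007
level rx,ry: 0.0023 -0.0063
```

Request:
{"op": "servo_tool", "data": {"motion": [[0,0,2,0.002,-0.005,0,-1],[0,0,1,0,0,0,-1],[0,0,1,0,0,0,-1],[0,0,1,0,0,0,-1],[0,0,1,0,0,0,-1]]}}

```text
t: 8.22
tcp_pos: [0.5174, -0.1788, 0.0857]
tool_rot: [0.995, -0.103, 0.001, 0.001]
force: [-4.6, 0.5, 12.1]
finger_gap: 0.162
```

Run:
```python
from h import *
to((.518,-.182,.086),-.214)
s=snap('side','pics/side7.png'); cv2.imwrite('pics/side7c.png',crop(s,260,160,120,120,5))
```

```text
t 8.22 tcp [ 0.5174 -0.1788  0.0857] d_tool [ 1.2  3.  -0.3] head -0.207 tilt [ 0.002  -0.0015 -1.    ] F [-4.6  0.5 12.1] gap 0.162
rz for -0.214 : 0.007
level rx,ry: 0.001 -0.0023
```

View pics/side7c.png

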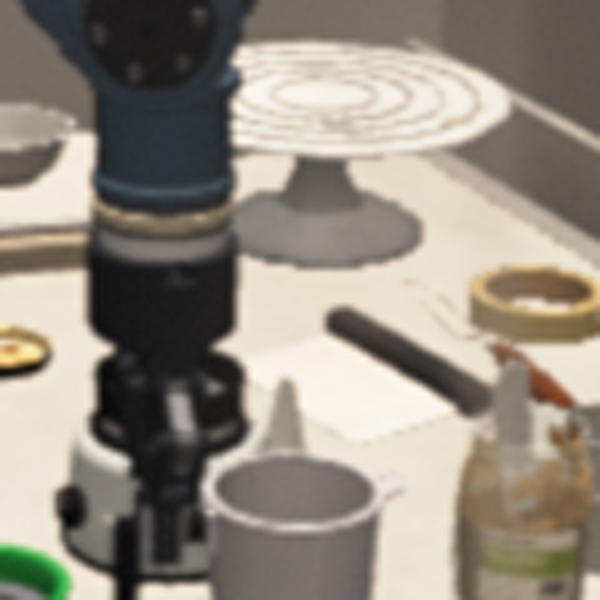

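Request:
{"op": "servo_tool", "data": {"motion": [[0,0,0,0,0,0,-0.6],[0,0,0,0,0,0,-0.3],[0,0,0,0,0,0,0],[0,0,0,0,0,0,0],[0,0,0,0,0,0,0],[0,0,0,0,0,0,0]]}}

```text
t: 8.77
tcp_pos: [0.5202, -0.18, 0.0876]
tool_rot: [0.995, -0.103, 0.005, 0.002]
force: [0.9, 0.4, 0.1]
finger_gap: 0.5
```

Run:
```python
from h import *
to((.518,-.182,.15),-.214)
```

```text
t 8.77 tcp [ 0.5202 -0.18    0.0876] d_tool [ -1.1   2.6 -62.4] head -0.207 tilt [ 0.0093 -0.0051 -0.9999] F [0.9 0.4 0.1] gap 0.5
rz for -0.214 : 0.007
level rx,ry: 0.0031 -0.0101
```

Request:
{"op": "servo_tool", "data": {"motion": [[-1,1,-6,0.003,-0.01,0,0],[0,0,-12,0,0,0,0],[0,0,-18,0,0,0,0],[0,0,-25,0,0,0,0],[0,0,-30,0,0,0,0],[0,0,-30,0,0,0,0],[0,0,-30,0,0,0,0.5],[0,0,-20,0,0,0,1],[0,0,-8,0,0,0,1],[0,0,0,0,0,0,1]]}}

```text
t: 9.6
tcp_pos: [0.518, -0.1801, 0.2718]
tool_rot: [0.995, -0.103, -0.003, -0.002]
force: [1.2, -0.2, 0.0]
finger_gap: 0.999
```

Run:
```python
from h import *
to((.4905,.404,.22),0)
s=snap('side','pics/side8.png'); cv2.imwrite('pics/side8c.png',crop(s,200,160,150,120,5))
```

```text
t 9.6 tcp [ 0.518  -0.1801  0.2718] d_tool [-146.6 -565.9   54.3] head -0.207 tilt [-0.0064  0.0041 -1.    ] F [ 1.2 -0.2  0. ] gap 0.999
rz for 0 : -0.207
level rx,ry: -0.0027 0.0071
```

View pics/side8c.png

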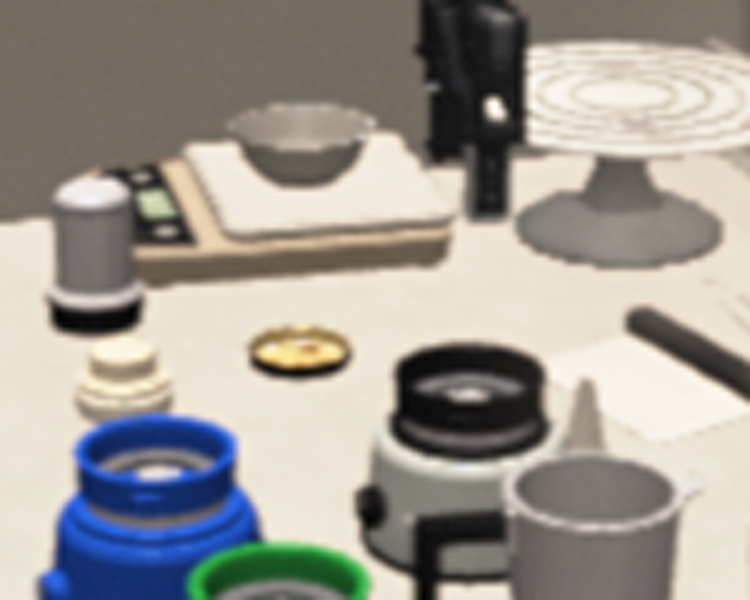

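Run:
```python
from h import *
t=load('pics/top6.npz'); s=load('pics/side8.npz'); k=10
print(onz(t,305.2,206.5,.11))
for c,n in(((.597,-.0085),'A'),):
    im=crop(t,285,185,42,45,k); 
    for z,r,col in((.11,.045,(0,0,255)),(.11,.038,(0,0,255)),(.0,.063,(0,255,0)),(.074,.051,(255,255,0))): circ(t,im,c,z,r,285,185,k,col)
    im2=crop(s,268,223,52,58,k)[:,:]
    for z,r,col in((.11,.045,(0,0,255)),(.11,.038,(0,0,255)),(.0,.063,(0,255,0)),(.074,.051,(255,255,0))): circ(s,im2,c,z,r,268,223,k,col)
    o=np.zeros((580,950,3),np.uint8);o[:450,:420]=im;o[:580,425:945]=im2; o=cv2.resize(o,(800,488),interpolation=cv2.INTER_AREA);cv2.imwrite('pics/ring.png',o)
```

```text
[ 0.59386457 -0.00753703  0.11      ]
```

View pics/ring.png

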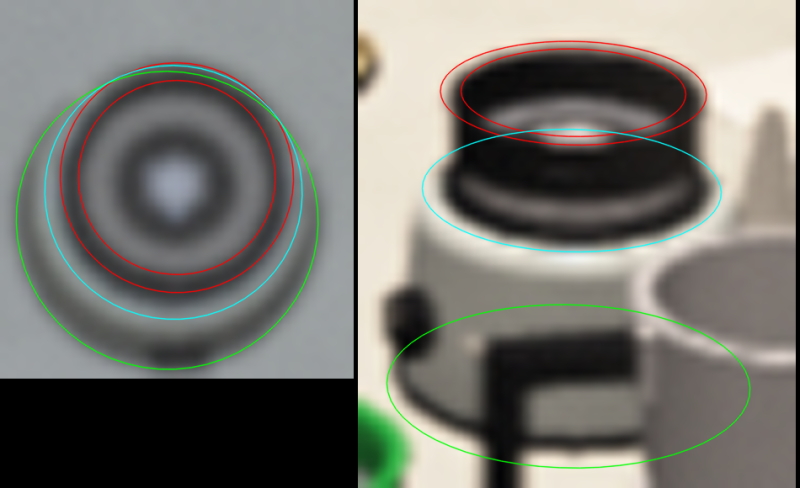

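Request:
{"op": "servo_tool", "data": {"motion": [[-4,-14,0,-0.003,0.007,0,1],[-7,-28,0,0,0,0,1],[-9,-35,0,0,0,0,1],[-9,-35,0,0,0,0,1],[-9,-35,0,0,0,0,1],[-9,-35,0,0,0,0,1],[-9,-35,0,0,0,0,1],[-9,-35,0,0,0,0,1],[-9,-35,0,0,0,0,1],[-9,-35,0,0,0,0,1],[-9,-35,0,0,0,0,1],[-9,-35,0,0,0,0,1]]}}

```text
t: 10.65
tcp_pos: [0.4824, 0.2434, 0.2484]
tool_rot: [0.994, -0.111, -0.023, 0.0]
force: [0.7, -0.5, -0.0]
finger_gap: 1.004
```

Run:
```python
from h import *
to((.4905,.404,.22),.4)
```

```text
t 10.65 tcp [0.4824 0.2434 0.2484] d_tool [ -26.1 -158.6   28.8] head -0.222 tilt [-0.0459  0.005  -0.9989] F [ 0.7 -0.5 -0. ] gap 1.004
rz for 0.4 : -0.622
level rx,ry: 0.0052 0.0459
```

Request:
{"op": "servo_tool", "data": {"motion": [[-5,-35,0,0.005,0.046,0,1],[-6,-35,0,0,0,0,1],[-5,-32,0,0,0,0,1],[-3,-20,0,0,0,0,1],[-2,-10,0,0,0,0,1],[0,0,0,0,0,-0.12,1],[0,0,0,0,0,-0.12,1],[0,0,0,0,0,-0.12,1],[0,0,0,0,0,-0.12,1],[0,0,0,0,0,-0.1,1],[0,0,0,0,0,0,1]]}}

```text
t: 11.57
tcp_pos: [0.4658, 0.3895, 0.2226]
tool_rot: [0.98, 0.196, -0.023, 0.005]
force: [0.0, 0.7, -0.2]
finger_gap: 1.001
```

Run:
```python
from h import *
to((.4905,.404,.17),.4)
s=snap('side','pics/side9.png'); cv2.imwrite('pics/side9c.png',crop(s,170,130,100,100,6))
s=snap('top','pics/top9.png'); cv2.imwrite('pics/top9c.png',crop(s,140,190,120,90,6))
t=load('pics/top6.npz'); s=load('pics/side8.npz'); k=10; c=(.4905,.404)
im=crop(t,165,220,40,40,k); 
for z,r,col in((.002,.0335,(0,255,0)),(.024,.0335,(255,255,0)),(.088,.028,(0,0,255)),(.03,.028,(255,0,255))): circ(t,im,c,z,r,165,220,k,col)
im2=crop(s,205,190,30,40,k)
for z,r,col in((.002,.0335,(0,255,0)),(.024,.0335,(255,255,0)),(.088,.028,(0,0,255)),(.03,.028,(255,0,255))): circ(s,im2,c,z,r,205,190,k,col)
cv2.imwrite('pics/jar.png',np.hstack([im,im2]))
```

```text
t 11.57 tcp [0.4658 0.3895 0.2226] d_tool [30.7 -3.9 51.3] head 0.395 tilt [-0.0422 -0.0185 -0.9989] F [ 0.   0.7 -0.2] gap 1.001
rz for 0.4 : -0.005
level rx,ry: 0.0008 0.0461
```

View pics/jar.png

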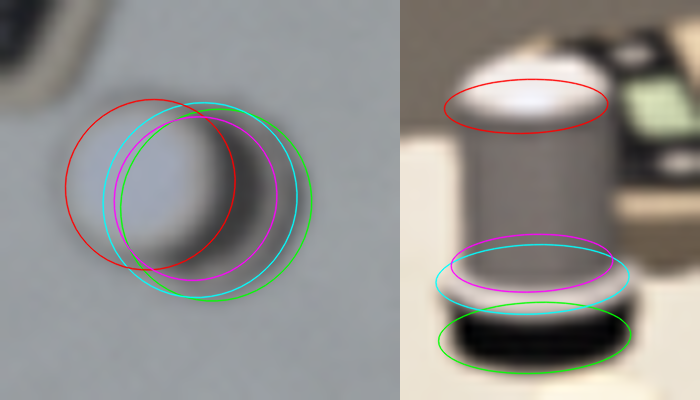

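View pics/side9c.png

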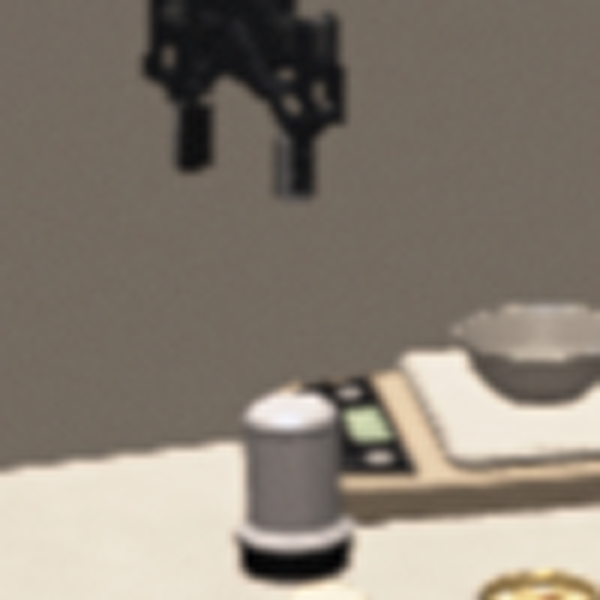

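View pics/top9c.png

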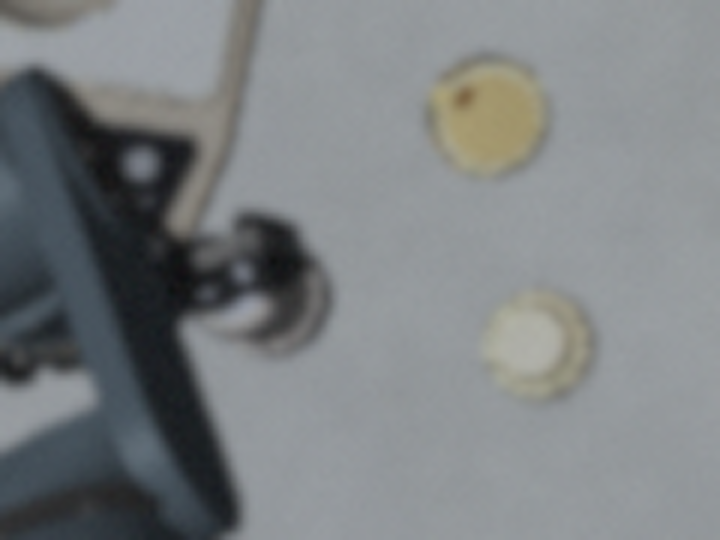

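Request:
{"op": "servo_tool", "data": {"motion": [[8,-1,10,0,0.046,0,1],[8,-1,15,0,0,0,1],[6,-1,15,0,0,0,1],[3,0,8,0,0,0,1],[0,0,0,0,0,0,1]]}}

```text
t: 12.08
tcp_pos: [0.4875, 0.4005, 0.172]
tool_rot: [0.982, 0.187, 0.001, 0.001]
force: [0.5, -0.2, 0.1]
finger_gap: 0.999
```

Run:
```python
from h import *
to((.4915,.404,.15),.4)
```

```text
t 12.08 tcp [0.4875 0.4005 0.172 ] d_tool [ 4.9 -1.8 22. ] head 0.377 tilt [ 1.4e-03 -9.0e-04 -1.0e+00] F [ 0.5 -0.2  0.1] gap 0.999
rz for 0.4 : -0.023
level rx,ry: 0.0013 -0.001
```

Request:
{"op": "servo_tool", "data": {"motion": [[5,-2,4,0,0,-0.02,1],[0,0,10,0,0,0,1],[0,0,10,0,0,0,1],[0,0,6,0,0,0,1],[0,0,0,0,0,0,1]]}}

```text
t: 12.5
tcp_pos: [0.4919, 0.4042, 0.1402]
tool_rot: [0.98, 0.197, 0.001, 0.001]
force: [-0.1, -0.4, 0.8]
finger_gap: 1.001
```

Run:
```python
from h import *
to((.4915,.404,.1),.4)
s=snap('side','pics/side10.png'); cv2.imwrite('pics/side10c.png',crop(s,180,150,80,90,6))
s=snap('top','pics/top10.png'); cv2.imwrite('pics/top10c.png',crop(s,150,205,70,60,8))
```

```text
t 12.5 tcp [0.4919 0.4042 0.1402] d_tool [-0.5 -0.  40.2] head 0.396 tilt [ 1.9e-03 -7.0e-04 -1.0e+00] F [-0.1 -0.4  0.8] gap 1.001
rz for 0.4 : -0.004
level rx,ry: 0.0014 -0.0015
```

View pics/side10c.png

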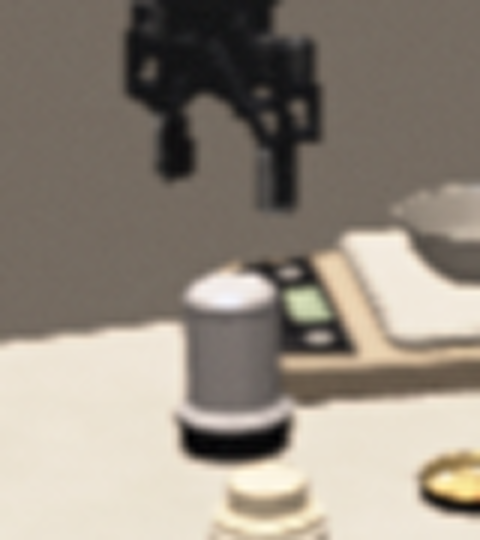

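View pics/top10c.png

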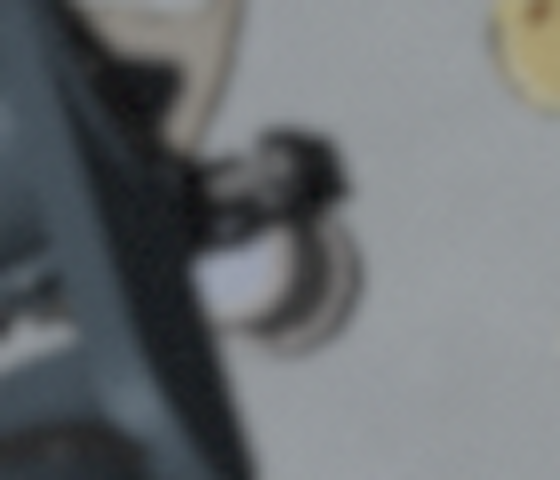

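Request:
{"op": "servo_tool", "data": {"motion": [[0,0,8,0.001,-0.001,0,1],[0,0,12,0,0,0,1],[0,0,12,0,0,0,1],[0,0,6,0,0,0,1],[0,0,0,0,0,0,1]]}}

```text
t: 13.02
tcp_pos: [0.4934, 0.4051, 0.1011]
tool_rot: [0.98, 0.197, 0.003, -0.001]
force: [-0.8, 0.6, 0.2]
finger_gap: 1.001
```

Run:
```python
from h import *
to((.4925,.404,.043),.4)
s=snap('side','pics/side11.png'); cv2.imwrite('pics/side11c.png',crop(s,180,150,80,90,6))
```

```text
t 13.02 tcp [0.4934 0.4051 0.1011] d_tool [-1.5  0.7 58.1] head 0.396 tilt [ 0.0048  0.0024 -1.    ] F [-0.8  0.6  0.2] gap 1.001
rz for 0.4 : -0.004
level rx,ry: -0.0004 -0.0054
```

View pics/side11c.png

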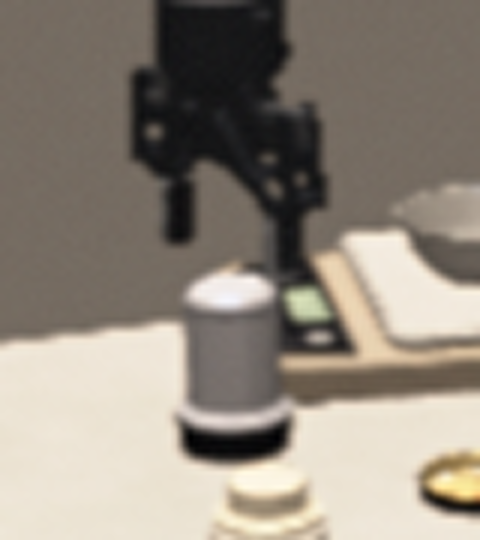

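Request:
{"op": "servo_tool", "data": {"motion": [[-1,1,8,0,-0.005,0,1],[0,0,10,0,0,0,1],[0,0,10,0,-0.001,0,1],[0,0,8,0,-0.001,0,1],[0,0,2,0,0,0,1],[0,0,0,0,0,0,1]]}}

```text
t: 13.57
tcp_pos: [0.4932, 0.4039, 0.0592]
tool_rot: [0.98, 0.197, -0.001, -0.0]
force: [0.4, -0.4, -0.4]
finger_gap: 1.0
```

Run:
```python
from h import *
to((.4925,.404,.043),.4)
```

```text
t 13.57 tcp [0.4932 0.4039 0.0592] d_tool [-0.5 -0.4 16.2] head 0.396 tilt [-1.9e-03 -4.0e-04 -1.0e+00] F [ 0.4 -0.4 -0.4] gap 1.0
rz for 0.4 : -0.004
level rx,ry: -0.0004 0.0019
```

Request:
{"op": "servo_tool", "data": {"motion": [[0,0,6,0,0.002,0,1],[0,0,6,0,0,0,1],[0,0,3,0,0,0,1],[0,0,0,0,0,0,0.8],[0,0,0,0,0,0,0.6]]}}

```text
t: 13.98
tcp_pos: [0.4933, 0.4041, 0.0427]
tool_rot: [0.98, 0.197, 0.0, -0.0]
force: [-0.4, -0.7, 0.2]
finger_gap: 0.805
```

Run:
```python
from h import *
to((.4925,.404,.043),.4)
s=snap('side','pics/side12.png'); cv2.imwrite('pics/side12c.png',crop(s,180,150,80,90,6))
```

```text
t 13.98 tcp [0.4933 0.4041 0.0427] d_tool [-0.8 -0.2 -0.3] head 0.396 tilt [ 6.e-04  8.e-04 -1.e+00] F [-0.4 -0.7  0.2] gap 0.805
rz for 0.4 : -0.004
level rx,ry: -0.0005 -0.0008
```

View pics/side12c.png

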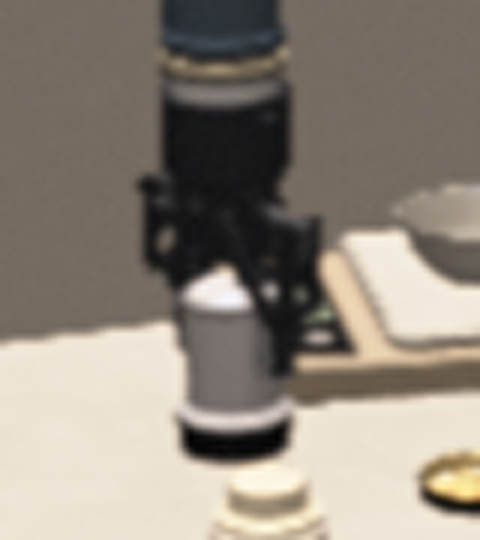

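Request:
{"op": "servo_tool", "data": {"motion": [[0,0,0,0,0,0,0.4],[0,0,0,0,0,0,0.2],[0,0,0,0,0,0,0],[0,0,0,0,0,0,-0.3],[0,0,0,0,0,0,-0.5],[0,0,0,0,0,0,-1]], "grip_force": 30}}

```text
t: 14.53
tcp_pos: [0.4934, 0.4054, 0.0437]
tool_rot: [0.98, 0.197, 0.001, -0.001]
force: [-1.2, 1.5, -1.8]
finger_gap: 0.647
```

Request:
{"op": "servo_tool", "data": {"motion": [[0,0,0,0,0,0,-1],[0,0,0,0,0,0,-1],[0,0,0,0,0,0,-1]], "grip_force": 100}}

```text
t: 14.78
tcp_pos: [0.4938, 0.4055, 0.0441]
tool_rot: [0.98, 0.197, 0.002, -0.001]
force: [-0.3, 1.2, -0.7]
finger_gap: 0.638
```

Run:
```python
from h import *
to((.4925,.404,.22),.4)
s=snap('side','pics/side13.png'); cv2.imwrite('pics/side13c.png',crop(s,180,150,80,90,6))
```

```text
t 14.78 tcp [0.4938 0.4055 0.0441] d_tool [  -1.1    0.5 -175.9] head 0.396 tilt [ 0.0029  0.0034 -1.    ] F [-0.3  1.2 -0.7] gap 0.638
rz for 0.4 : -0.004
level rx,ry: -0.0021 -0.004
```

View pics/side13c.png

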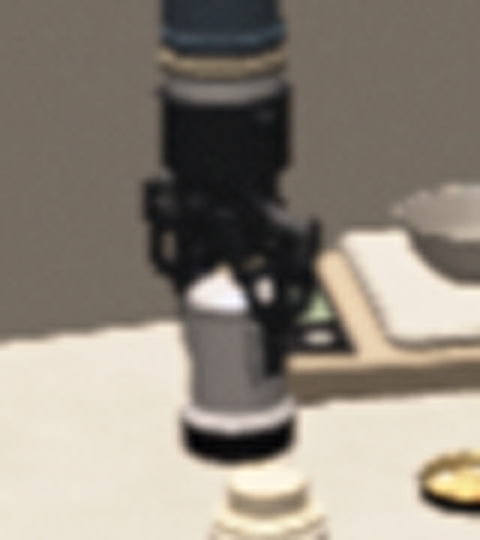

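Request:
{"op": "servo_tool", "data": {"motion": [[0,0,-4,0,-0.002,0,-1],[0,0,-8,0,0,0,-1],[0,0,-14,0,0,0,-1],[0,0,-20,0,0,0,-1],[0,0,-25,0,0,0,-1],[0,0,-25,0,0,0,-1],[0,0,-25,0,0,0,-1],[0,0,-25,0,0,0,-1],[0,0,-20,0,0,0,-1],[0,0,-10,0,0,0,-1],[0,0,0,0,0,0,-1]]}}

```text
t: 15.75
tcp_pos: [0.4891, 0.4, 0.2248]
tool_rot: [0.98, 0.197, -0.009, 0.004]
force: [-0.1, 0.1, -3.6]
finger_gap: 0.638
```

Run:
```python
from h import *
to((.597,-.0085,.225),.4)
```

```text
t 15.75 tcp [0.4891 0.4    0.2248] d_tool [-57.9 418.5   2.4] head 0.396 tilt [-0.0154 -0.0103 -0.9998] F [-0.1  0.1 -3.6] gap 0.638
rz for 0.4 : -0.004
level rx,ry: 0.0036 0.0182
```

Request:
{"op": "servo_tool", "data": {"motion": [[-1,10,0,0.004,0.018,0,-1],[-3,20,0,0,0,0,-1],[-4,28,0,0,0,0,-1],[-4,30,0,0,0,0,-1],[-4,30,0,0,0,0,-1],[-4,30,0,0,0,0,-1],[-4,30,0,0,0,0,-1],[-4,30,0,0,0,0,-1],[-4,30,0,0,0,0,-1],[-4,30,0,0,0,0,-1],[-4,25,0,0,0,0,-1],[-2,15,0,0,0,0,-1]]}}

```text
t: 16.75
tcp_pos: [0.56, 0.0883, 0.2084]
tool_rot: [0.979, 0.201, -0.015, -0.001]
force: [-0.1, 0.4, -3.7]
finger_gap: 0.635
```

Run:
```python
from h import *
to((.597,-.0085,.225),.4)
```

```text
t 16.75 tcp [0.56   0.0883 0.2084] d_tool [ -4.6 103.4 -17.4] head 0.405 tilt [-0.0289 -0.0036 -0.9996] F [-0.1  0.4 -3.7] gap 0.635
rz for 0.4 : 0.005
level rx,ry: -0.0081 0.028
```

Request:
{"op": "servo_tool", "data": {"motion": [[-1,18,-6,-0.008,0.028,0,-1],[-1,22,-6,0,0,0,-1],[-1,22,-5,0,0,0,-1],[-1,18,0,0,0,0,-1],[0,12,0,0,0,0,-1],[0,6,0,0,0,0,-1],[0,0,0,0,0,0,-1],[0,0,0,0,0,0,-1]]}}

```text
t: 17.42
tcp_pos: [0.5886, -0.0123, 0.2134]
tool_rot: [0.98, 0.198, -0.011, -0.004]
force: [-0.8, -0.2, -3.6]
finger_gap: 0.634
```

Run:
```python
from h import *
to((.597,-.0085,.225),.4)
```

```text
t 17.42 tcp [ 0.5886 -0.0123  0.2134] d_tool [  9.   -0.4 -11.7] head 0.398 tilt [-0.0231  0.0027 -0.9997] F [-0.8 -0.2 -3.6] gap 0.634
rz for 0.4 : -0.002
level rx,ry: -0.0114 0.0203
```

Request:
{"op": "servo_tool", "data": {"motion": [[9,-1,0,-0.011,0.02,0,-1],[0,0,0,0,0,0,-1],[0,0,0,0,0,0,-1]]}}

```text
t: 17.67
tcp_pos: [0.5954, -0.0045, 0.212]
tool_rot: [0.98, 0.199, -0.001, -0.001]
force: [0.3, 0.4, -3.5]
finger_gap: 0.637
```

Run:
```python
from h import *
to((.597,-.0085,.18),.4)
s=snap('side','pics/side14.png'); cv2.imwrite('pics/side14c.png',crop(s,250,160,90,110,5))
s=snap('top','pics/top14.png'); cv2.imwrite('pics/top14c.png',crop(s,270,170,75,70,8))
```

```text
t 17.67 tcp [ 0.5954 -0.0045  0.212 ] d_tool [-0.1  4.4 32. ] head 0.4 tilt [-0.0019  0.0021 -1.    ] F [ 0.3  0.4 -3.5] gap 0.637
rz for 0.4 : 0.0
level rx,ry: -0.0026 0.0009
```

View pics/side14c.png

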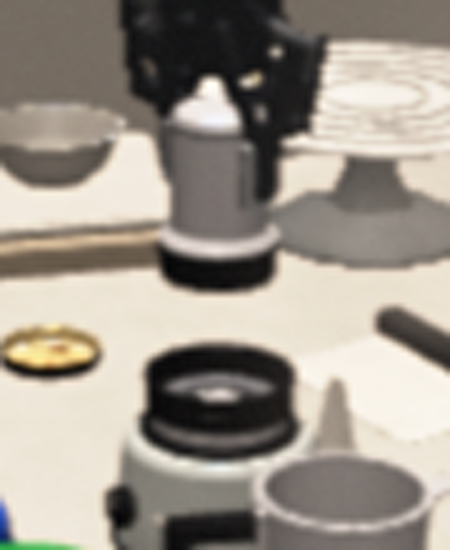

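View pics/top14c.png

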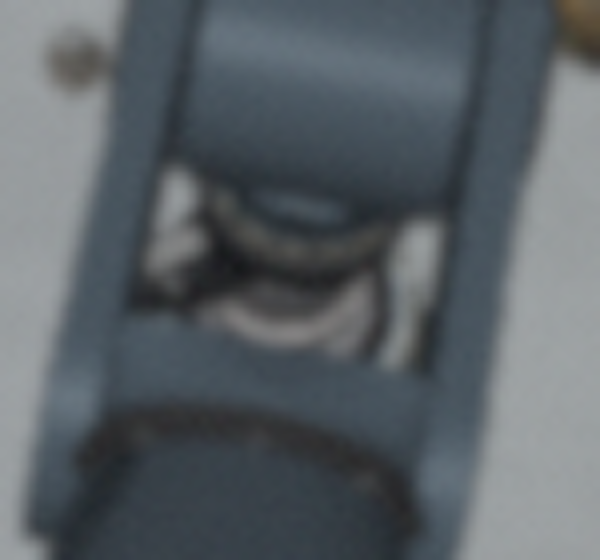

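Request:
{"op": "servo_tool", "data": {"motion": [[0,4,4,-0.002,0.001,0,-1],[0,0,6,0,0,0,-1],[0,0,4,0,0,0,-1],[0,0,0,0,0,0,-1]]}}

```text
t: 18.1
tcp_pos: [0.5972, -0.0075, 0.1974]
tool_rot: [0.98, 0.2, 0.001, 0.0]
force: [-0.0, 0.0, -4.3]
finger_gap: 0.638
```

Run:
```python
from h import *
to((.597,-.0085,.165),.4)
s=snap('side','pics/side15.png'); cv2.imwrite('pics/side15c.png',crop(s,250,160,90,110,5))
s=snap('top','pics/top15.png'); cv2.imwrite('pics/top15c.png',crop(s,270,170,75,70,8))
```

```text
t 18.1 tcp [ 0.5972 -0.0075  0.1974] d_tool [-0.6  0.8 32.4] head 0.402 tilt [ 1.3e-03  1.0e-04 -1.0e+00] F [-0.   0.  -4.3] gap 0.638
rz for 0.4 : 0.002
level rx,ry: 0.0004 -0.0013
```

View pics/side15c.png

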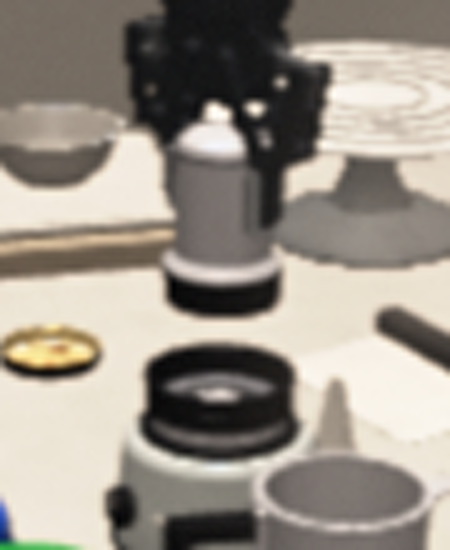

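Request:
{"op": "servo_tool", "data": {"motion": [[-1,1,6,0,-0.001,0,-1],[0,0,8,0,0,0,-1],[0,0,8,0,0,0,-1],[0,0,5,0,0,0,-1],[0,0,0,0,0,0,-1]]}}

```text
t: 18.62
tcp_pos: [0.5974, -0.0094, 0.1685]
tool_rot: [0.98, 0.199, 0.001, 0.0]
force: [-0.7, -0.3, -3.7]
finger_gap: 0.638
```

Run:
```python
from h import *
to((.597,-.0085,.136),.4)
s=snap('side','pics/side16.png'); cv2.imwrite('pics/side16c.png',crop(s,250,160,90,110,5))
```

```text
t 18.62 tcp [ 0.5974 -0.0094  0.1685] d_tool [-0.  -1.  32.5] head 0.401 tilt [ 2.1e-03 -6.0e-04 -1.0e+00] F [-0.7 -0.3 -3.7] gap 0.638
rz for 0.4 : 0.001
level rx,ry: 0.0013 -0.0017
```

View pics/side16c.png

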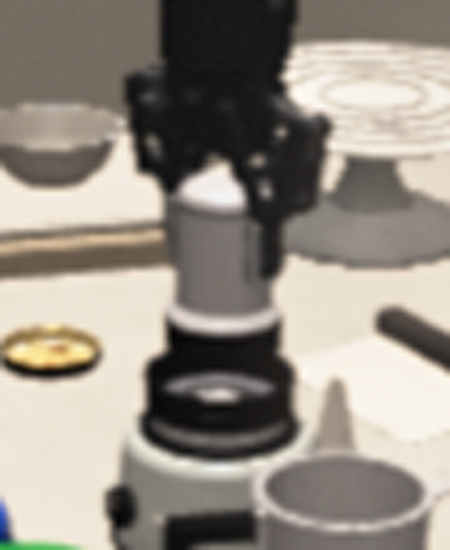

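Run:
```python
from h import *
s=load('pics/side16.npz'); k=8
im=crop(s,265,195,60,70,k); c=(.597,-.009)
for z,r,col in((.11,.045,(0,0,255)),(.11,.038,(0,0,255)),(.1245,.0335,(0,255,0)),(.1485,.0335,(255,255,0)),(.092,.036,(255,0,255))): circ(s,im,c,z,r,265,195,k,col)
cv2.imwrite('pics/o16.png',np.hstack([im,crop(s,265,195,60,70,k)])[:, :800])
```

```text
(no output)
```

View pics/o16.png

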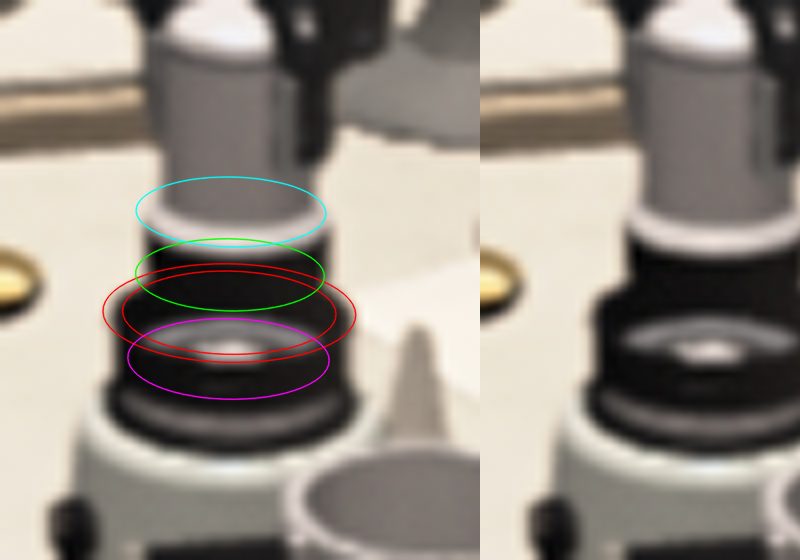

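Request:
{"op": "servo_tool", "data": {"motion": [[-1,-1,4,0.001,-0.002,0,-1],[0,0,4,0,0,0,-1],[0,0,4,0,0,0,-1],[0,0,3,0,0,0,-1],[0,0,0,0,0,0,-1]]}}

```text
t: 19.08
tcp_pos: [0.5965, -0.0089, 0.1526]
tool_rot: [0.98, 0.199, 0.0, 0.0]
force: [-0.6, 0.1, -3.6]
finger_gap: 0.641
```

Run:
```python
from h import *
to((.596,-.0085,.136),.4)
```

```text
t 19.08 tcp [ 0.5965 -0.0089  0.1526] d_tool [-0.4 -0.6 16.6] head 0.402 tilt [ 9.e-04 -7.e-04 -1.e+00] F [-0.6  0.1 -3.6] gap 0.641
rz for 0.4 : 0.002
level rx,ry: 0.001 -0.0005
```

Request:
{"op": "servo_tool", "data": {"motion": [[0,0,3,0,0,0,-1],[0,0,3,0,0,0,-1],[0,0,3,0,0,0,-1],[0,0,1,0,0,0,-1]]}}

```text
t: 19.42
tcp_pos: [0.5971, -0.009, 0.1421]
tool_rot: [0.98, 0.199, 0.001, 0.001]
force: [0.3, -1.0, -3.3]
finger_gap: 0.637
```

Run:
```python
from h import *
to((.596,-.0085,.136),.4)
s=snap('side','pics/side17.png'); cv2.imwrite('pics/side17c.png',crop(s,250,160,90,110,5))
```

```text
t 19.42 tcp [ 0.5971 -0.009   0.1421] d_tool [-0.8 -0.9  6.1] head 0.402 tilt [ 0.0022 -0.001  -1.    ] F [ 0.3 -1.  -3.3] gap 0.637
rz for 0.4 : 0.002
level rx,ry: 0.0017 -0.0016
```

View pics/side17c.png

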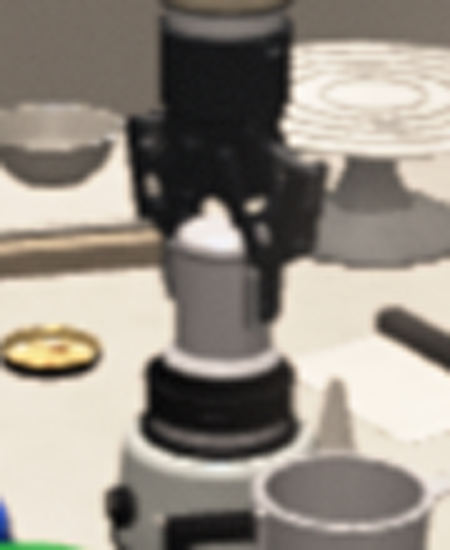

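Request:
{"op": "servo_tool", "data": {"motion": [[-1,-1,2,0.002,-0.002,0,-1],[0,0,2,0,0,0,-1],[0,0,2,0,0,0,-1],[0,0,1,0,0,0,-1]]}}

```text
t: 19.8
tcp_pos: [0.5962, -0.0085, 0.1355]
tool_rot: [0.98, 0.199, 0.0, 0.0]
force: [-2.6, 0.7, 4.0]
finger_gap: 0.635
```

Run:
```python
from h import *
to((.596,-.0085,.126),.4)
```

```text
t 19.8 tcp [ 0.5962 -0.0085  0.1355] d_tool [-0.2 -0.1  9.5] head 0.402 tilt [ 6.e-04 -1.e-04 -1.e+00] F [-2.6  0.7  4. ] gap 0.635
rz for 0.4 : 0.002
level rx,ry: 0.0003 -0.0005
```

Request:
{"op": "servo_tool", "data": {"motion": [[0,0,2,0,0,0,-1],[0,0,3,0,0,0,-1],[0,0,3,0,0,0,-1],[0,0,2,0,0,0,-1],[0,0,1,0,0,0,-1],[0,0,1,0,0,0,-1]]}}

```text
t: 20.3
tcp_pos: [0.5962, -0.0084, 0.1304]
tool_rot: [0.98, 0.2, 0.001, 0.001]
force: [-2.9, -0.4, 8.4]
finger_gap: 0.636
```

Run:
```python
from h import *
to((.596,-.0085,.126),.4)
```

```text
t 20.3 tcp [ 0.5962 -0.0084  0.1304] d_tool [-0.2 -0.   4.4] head 0.402 tilt [ 3.e-03 -8.e-04 -1.e+00] F [-2.9 -0.4  8.4] gap 0.636
rz for 0.4 : 0.002
level rx,ry: 0.0019 -0.0025
```

Request:
{"op": "servo_tool", "data": {"motion": [[0,0,4,0.002,-0.002,0,-1],[0,0,4,0,0,0,-1],[0,0,4,0,0,0,-1]]}}

```text
t: 20.55
tcp_pos: [0.5964, -0.0084, 0.1257]
tool_rot: [0.98, 0.2, 0.001, 0.0]
force: [-10.8, 0.9, 35.9]
finger_gap: 0.641
```

Run:
```python
from h import *
to((.596,-.0085,.126),.4)
```

```text
t 20.55 tcp [ 0.5964 -0.0084  0.1257] d_tool [-0.4 -0.1 -0.3] head 0.402 tilt [ 2.7e-03 -4.0e-04 -1.0e+00] F [-10.8   0.9  35.9] gap 0.641
rz for 0.4 : 0.002
level rx,ry: 0.0014 -0.0024
```

Request:
{"op": "servo_tool", "data": {"motion": [[0,0,3,0,-0.001,0,-1],[0,0,3,0,0,0,-1],[0,0,3,0,0,0,-1]]}}

```text
t: 20.8
tcp_pos: [0.5962, -0.0084, 0.1259]
tool_rot: [0.98, 0.2, 0.002, 0.001]
force: [-6.2, -0.4, 16.2]
finger_gap: 0.634
```

Run:
```python
from h import *
to((.596,-.0085,.126),.4)
s=snap('side','pics/side18.png'); cv2.imwrite('pics/side18c.png',crop(s,210,160,140,110,5))
s=snap('top','pics/top18.png')
to((.596,-.0085,.126),.4)
```

```text
t 20.8 tcp [ 0.5962 -0.0084  0.1259] d_tool [-0.3  0.  -0.1] head 0.402 tilt [ 0.0045 -0.0017 -1.    ] F [-6.2 -0.4 16.2] gap 0.634
rz for 0.4 : 0.002
level rx,ry: 0.0033 -0.0035
t 20.9 tcp [ 0.5962 -0.0084  0.1259] d_tool [-0.2  0.  -0.1] head 0.402 tilt [ 0.0045 -0.0017 -1.    ] F [-6.4  0.5 15.6] gap 0.633
rz for 0.4 : 0.002
level rx,ry: 0.0033 -0.0035
```

View pics/side18c.png

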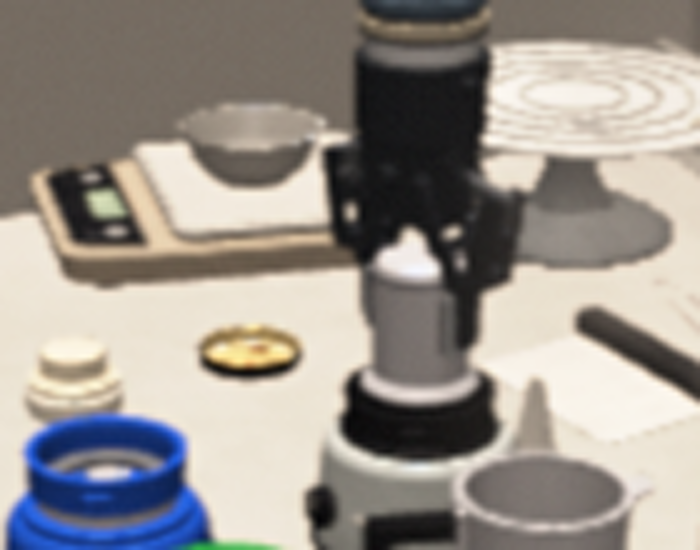

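View pics/top18.png

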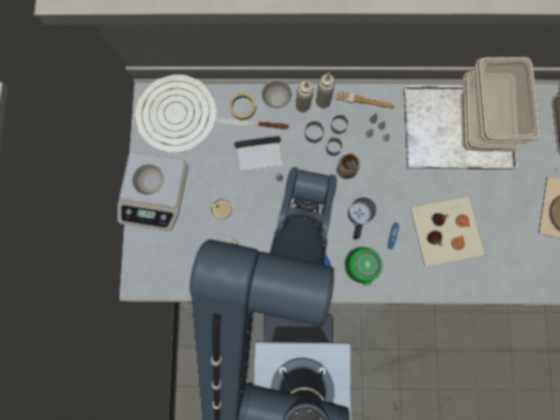

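Request:
{"op": "servo_tool", "data": {"motion": [[0,0,4,0.002,-0.003,0,-1],[0,0,4,0,0,0,-1]]}}

```text
t: 21.07
tcp_pos: [0.5963, -0.0084, 0.1258]
tool_rot: [0.98, 0.2, 0.001, 0.001]
force: [-8.4, 0.7, 22.0]
finger_gap: 0.637
```

Run:
```python
from h import *
to((.596,-.0085,.126),.4)
for i in range(4): manip.snapshot('side')
to((.596,-.0085,.126),.4)
print(manip.sense()["qd"].round(4))
```

```text
t 21.07 tcp [ 0.5963 -0.0084  0.1258] d_tool [-0.3 -0.  -0.2] head 0.402 tilt [ 0.0031 -0.0016 -1.    ] F [-8.4  0.7 22. ] gap 0.637
rz for 0.4 : 0.002
level rx,ry: 0.0027 -0.0022
t 21.27 tcp [ 0.5963 -0.0084  0.1259] d_tool [-0.3 -0.  -0.1] head 0.402 tilt [ 0.0035 -0.0017 -1.    ] F [-7.2  1.1 22.2] gap 0.637
rz for 0.4 : 0.002
level rx,ry: 0.0029 -0.0025
[-0.0002  0.0009 -0.0013  0.0002 -0.0022 -0.0001]
```

Steady at 22 N, ring on its stop; handing in.

```bash
python3 -c "
from h import *
print(manip.sign_off()); print(manip.sense()['tcp_pos'],manip.sense()['force'])"
```

```text
the job is handed in; nothing more can be done
None
the job is handed in; nothing more can be done
```

The job is done and handed in: the jug stands on the table and the grinding jar is pressed fully down in the ring, still gripped. It took about 21 s of the 64 s allowed; sign-off gives no verdict.

- **Jug:** I lifted it out by its handle and set it upright on the table to the right of the mill, about 0.2 m from the ring. The gripper let go and the last side picture shows it standing upright.
- **Jar:** I gripped it by its cylinder, lowered it foot down into the ring without touching the rim, and pressed it down onto the stop. From first contact with the seat to the stop, the tool went down 10 mm.
- **Last checks:**
  - The push held steady at 22 N; about 10 N is needed at the stop.
  - The arm was still and the tool was within 0.004 rad of vertical.
  - Pictures of the ring down and the jar seated agreed.
- **Bystanders:** they looked unmoved in the last pictures, though the arm hid the cream timer in the top view.
- **Disagreements:** the two cameras differed by about 2 mm in x, so I used a value in between. A sideways force of about 8 N remained at the wrist while pressing. I did not measure the ring's travel or the jar's sideways centring directly.

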